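# Put the green chisel away from the rack into its place in the tray

## Robot

A 6-joint arm with a two-finger parallel gripper is mounted at the origin on the work surface. World frame = base frame: x ahead of the robot, y to its left, z up, the work surface at z = 0. Lengths are in mm, angles in rad, forces in N, time in s.
With the tool pointing down it reaches from about 350 to 775 mm from the base axis. Payload 7.3 kg.
Tool frame: the origin (TCP) lies at the centre of the arm's flange, where the gripper is bolted on; the fingertips stand 178 mm ahead of it and the grasp point (between the pads) lies 159 mm ahead of it; z points along the fingers, y is the direction in which the jaws open and shut (so a half turn about z gives the same grasp; the last joint's range is limited). The gripper opens to 92 mm and grips with 3 to 60 N. Pads are 19 mm wide; open, the fingers measure 130 mm over their backs; the gripper's body (75 mm by 190 mm) begins 47 mm behind the grasp point.
Start: joints at [-1.353, 0.342, 1.524, -0, 1.275, -0.146], TCP at [186.829, -490.635, 404.741] pointing down, gripper open.
Joint ranges: [-2.53, 2.53], [-0.77, 2.02], [0.04, 2.7], [-1, 4.14], [0.28, 2.66], [-3.11, 3.11]. Speed limits (rad/s): [2.57, 2.57, 3.14, 3.14, 3.14, 3.14].

## Interface

Orientations are given as [roll, pitch, yaw] about the fixed x, y, z axes, in that order (R = Rz(yaw) Ry(pitch) Rx(roll)).
In Python, from plant import get_obs, capture, close_job gives the robot as it stands. The module is installed in compiled form; this text tells all that it offers.
- The arm moves only by the shell command python3 -m pendant 'ROWS'. ROWS is JSON, a list of rows, each a list of 3 entries, a list of its own where there are three numbers: the shift along the tool's x, y, z in m, then the turn, a rotation vector about the tool's x, y, z in rad, then the finger opening in m, from 0 to 0.0918. In form: [[[tx, ty, tz], [wx, wy, wz], fingers], ...]. A call has 1 to 10 rows; each row is the pose to reach, as a shift and turn from the pose commanded when the call began, along the tool's axes at that moment; what a row does not reach only later rows make up. A row lasts 1/12 s, in which the tool goes at most 41.7 mm and 7.16 degrees, less where a joint would pass 70% of its speed; a pose out of reach is approached as far as the arm can. A call with a gripper value outside its range is refused whole. The fingers move at their own pace and stop on an object; the grip force is fixed at half the most. Time passes only in rows, so rows that repeat a pose let the fingers close. It gives the time, the measured TCP pose, the force and the opening at its end, in the units of the state.
- get_obs(): the state, without advancing time (a new reading comes with each control period).
- capture(name): name is "scene" or "top" or "wrist"; returns a dict with "color" (480x640x3 uint8, red, green, blue), "mtx" (3x3 intrinsics, pixels), "rvec" (rotation vector, rad) and "tvec" (3), from world to camera coordinates, as OpenCV has them. Camera axes: x right, y down, z forward; pixel columns grow to the right and rows downward; lengths in mm; the calibration is good to about 2 mm. A picture is of the moment at which its call begins. There is no depth.
- close_job(): hands the job in, once; it reports no verdict.
The state is a dict: "time": time; "joint_positions": joint angles; "dq": joint speeds; "tau": joint torques, N m; "tool_pos": TCP position; "tcp_rot": TCP orientation; "contact_force": force on the tool from outside, world axes, zero at the start; "moment": the same for the moment, N m; "grip_width": finger opening in mm.
Only numpy, scipy, OpenCV 4.12 (cv2) and the standard library are available. Lean on these libraries where they do the work, as an engineer would, in place of code of your own. Each camera call takes 0.05 s, during which the arm holds its last target. There are 200 camera calls.

## Task

Take the green-handled chisel out of the upright rack and let it down gently onto the black rubber mat, so that it lies there by itself; never let it drop or topple over. Then pick it up again and lay it in the notches of the tray above the green strip, blade flat, pointing the same way and lying level with its neighbours end for end. Leave all the other things where they are.

Things in the scene. Friction and masses are not known exactly. Their poses are not given: they have to be found in the camera images.
- chisel: Green-handled chisel, 190 mm long, 0.2 kg, upright in a rack slot. Origin on its axis, 100 mm from the tip, at the balance point. z to the handle end, y across the blade's width, x through its thickness. Handle 26 x 26 mm square (faces square to x, y), z -28 to +90 mm, standing on the rack's top; below it 9 mm neck, then blade 60 mm long, 18 (y) x 5 (x) mm.
- chisel_tip (a point): Tip of the green chisel's blade, on its axis.
- chisel_end (a point): Handle end of the green chisel, on its axis.
- rack: Fixed light wooden block, 215 (x) x 75 (y) x 76 mm high, origin under its centre; three slots 70 mm apart in a row along its x, each 9 x 22 mm (long way along y) and right through, each holding an upright tool.
- mat: Fixed black rubber mat lying flat, 250 (x) x 160 (y) x 4 mm, origin under its centre. The chisel is to lie on it within its outline.
- tray: Fixed tray: board 215 (x) x 210 (y) x 8 mm, origin under its centre; chisels lie along x, tips to -x, lanes at y -65, 0, 65 mm, in two notched bars 16 mm wide. Handle bar at x +52 mm: notches 34 mm wide, 13 deep, floor 25 mm above the table. Blade bar at x -70 mm: notches 28 mm wide, 10 deep, floor at 35.5 mm. A chisel in both is level, axis 38 mm up.
- strip: Flat green strip, 190 x 28 x 1 mm, on the tray board in the one free lane: the green chisel's place. Axes as the tray's. Its origin, 8 mm above the table, lies below where the chisel's origin belongs; the tip belongs 100 mm from it towards -x.
- file: Flat file with a black handle, same shape and size as the green chisel, upright in the rack; leave alone.
- awl: Round awl with a blue handle, same shape and size as the green chisel, upright in the rack; leave alone.
- chisel_red: Chisel with a red handle, same shape and size as the green chisel, lying in a lane of the tray (its z to the tray's +x); leave alone.
- chisel_yellow: Chisel with a yellow handle, same shape and size as the green chisel, lying in a lane of the tray (its z to the tray's +x); leave alone.
- glue: Red glue bottle, 48 mm across, 110 mm high, origin under its centre, standing at the back; leave alone.
- paint_can: White paint can, 100 mm across, 120 mm high, origin under its centre, standing at the back left; leave alone.
- hammer: Hammer lying at the back right; leave alone.
There are look-alikes about, which are no part of the job. Several things look just like the chisel: the one meant starts farthest from the robot's base.

How it is judged (in metres and radians):
On the way:
1. the green chisel lies flat on the rubber mat, by itself, at rest and not held (x of chisel in the frame of mat between -0.125 and 0.125 m and y of chisel in the frame of mat between -0.08 and 0.08 m and z of chisel in the frame of mat between 0.01 and 0.024 m and angle between chisel's own z axis and vertical between 1.42 and 1.72 rad and contact force between chisel and mat above 0.3 N and contact force between chisel and the fingers below 0.05 N and linear speed of chisel below 0.03 m/s and angular speed of chisel below 0.2 rad/s), for 0.2 s.
At the end, for the whole second after the job is handed in: The green chisel lies at rest and released in the notches above the green strip: its origin within 15 mm of the strip's along the lane, 8 mm across it and 25 to 35 mm above it, blade tip towards the tray's -x, axis within 0.12 rad of the lane, blade flat within 0.2 rad (x of chisel in the frame of strip between -0.015 and 0.015 m and y of chisel in the frame of strip between -0.008 and 0.008 m and z of chisel in the frame of strip between 0.025 and 0.035 m and x of chisel_tip in the frame of strip below -0.05 m and angle between the z axis of chisel and the x axis of tray, either way round below 0.12 rad and angle between the x axis of chisel and the z axis of tray, either way round below 0.2 rad and contact force between chisel and the fingers below 0.05 N and linear speed of chisel below 0.03 m/s and angular speed of chisel below 0.2 rad/s); the robot touches nothing.
It fails at once if the green chisel was dropped or toppled: it moved faster than 0.6 m/s at its middle while the fingers were not touching it (linear speed of chisel above 0.6 m/s and contact force between chisel and the fingers below 0.05 N).
It fails at once if another tool, the glue, the paint can or the hammer was shifted by more than 20 mm (distance of any of file, awl, chisel_red, chisel_yellow, glue, paint_can, hammer from where it was at the start of the episode above 0.02 m).
It also fails if it takes over 51 s, if anything falls off the work surface, if the arm or the gripper's body presses on something with over 40 N, if the wrist force passes 120 N, or if a joint passes its speed limit or range.

## Working session

There is one attempt and no reset: what is moved stays moved. The work goes in short steps, Python scripts to look and compute and a shell command to move; the robot and the scene stay as the last step left them, time stands still between calls to the robot, and variables do not carry over. Pictures are saved under pics/ and viewed, about 8 in all and at most 12, crops included, and the job is handed in when it is done.

```bash
mkdir -p pics; ls; python3 - <<'E'
from plant import get_obs,capture
import cv2,numpy as np,pickle
print(get_obs())
for n in("scene","top"):
    c=capture(n);pickle.dump(c,open(f"pics/{n}0.pkl","wb"))
    cv2.imwrite(f"pics/{n}0.png",c["color"][:,:,::-1])
    R=cv2.Rodrigues(np.array(c["rvec"],float))[0];print(n,c["mtx"],(-R.T@np.array(c["tvec"]).ravel()),R[2])
E
```

```text
pics
{'time': 0.0, 'joint_positions': array([-1.35301281e+00,  3.42744737e-01,  1.52501220e+00,  1.40038541e-06,
        1.27536541e+00, -1.45998475e-01]), 'dq': array([-0.00141109,  0.00149509,  0.00117102, -0.00029765,  0.0020016 ,
       -0.00025068]), 'tau': array([-3.32038595e-03, -4.31248498e+01, -2.44220906e+01,  7.13252812e-02,
        5.60352893e-02, -1.56953715e-04]), 'tool_pos': array([ 186.79525986, -490.51087294,  404.03499719]), 'tcp_rot': array([-3.14007943e+00, -2.23864348e-04,  3.63781412e-01]), 'contact_force': array([0.28151802, 0.20814669, 0.80795169]), 'moment': array([0.00828801, 0.03176984, 0.02021054]), 'grip_width': 91.64921334867668}
scene [[580.51614345   0.         317.78249801]
 [  0.         580.51614345 239.79696888]
 [  0.           0.           1.        ]] [1230.1100905   550.08857099 1168.17006939] [-0.48073908 -0.38412941 -0.78824776]
top [[470.27140109   0.         317.9331849 ]
 [  0.         470.27140109 237.72480564]
 [  0.           0.           1.        ]] [ 481.87902751   31.40589648 1143.26755587] [ 0.10097589  0.00503135 -0.99487615]
```

View pics/scene0.png

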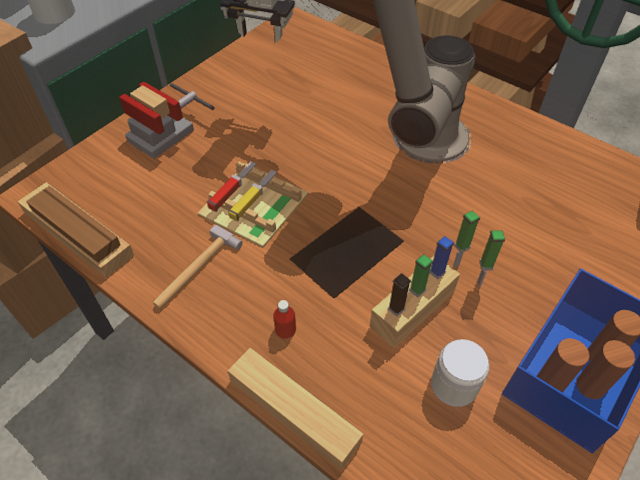

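View pics/top0.png

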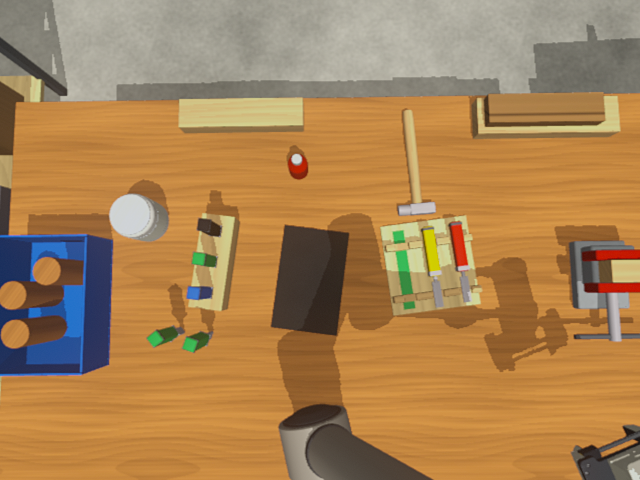

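```bash
cat > h.py <<'E'
import numpy as np,cv2,pickle
from scipy.spatial.transform import Rotation as Ro
def cam(c):
    R=cv2.Rodrigues(np.array(c["rvec"],float))[0];t=np.array(c["tvec"],float).ravel();return np.array(c["mtx"]),R,t
def ray(c,uv,z):
    K,R,t=cam(c);o=-R.T@t;d=R.T@np.linalg.inv(K)@np.array([uv[0],uv[1],1.]);return o+d*(z-o[2])/d[2]
def proj(c,p):
    K,R,t=cam(c);q=K@(R@np.array(p,float)+t);return q[:2]/q[2]
def tri(c1,u1,c2,u2):
    P=[]
    for c in(c1,c2):
        K,R,t=cam(c);P.append(K@np.c_[R,t])
    X=cv2.triangulatePoints(P[0],P[1],np.array(u1,float),np.array(u2,float)).ravel();return X[:3]/X[3]
def blobs(mask,amin=30):
    cs,_=cv2.findContours(mask.astype(np.uint8),cv2.RETR_EXTERNAL,cv2.CHAIN_APPROX_NONE)
    return [c for c in cs if cv2.contourArea(c)>amin]
E
python3 - <<'E'
from h import *
T=pickle.load(open("pics/top0.pkl","rb"));S=pickle.load(open("pics/scene0.pkl","rb"))
def rectw(c,cnt,z):
    pts=np.array([ray(c,p[0]+0.0,z)[:2] for p in cnt],np.float32);return cv2.minAreaRect(pts)
for nm,c in(("top",T),("scene",S)):
    hsv=cv2.cvtColor(c["color"],cv2.COLOR_RGB2HSV);H,Sa,V=[hsv[...,i].astype(int) for i in range(3)]
    g=(H>48)&(H<80)&(Sa>120)&(V>60)
    for b in blobs(g,25):
        x,y,w,h=cv2.boundingRect(b);print(nm,"green",x,y,w,h,cv2.contourArea(b))
    m=(V<70)&(Sa<130); m=cv2.morphologyEx(m.astype(np.uint8),cv2.MORPH_OPEN,np.ones((5,5)))
    for b in blobs(m,2000):
        x,y,w,h=cv2.boundingRect(b);print(nm,"dark",(x,y,w,h),rectw(c,b,4))
a=T["color"][185:375,140:520];b=S["color"][150:350,190:520]
cv2.imwrite("pics/c1.png",cv2.resize(T["color"][200:320,180:340],None,fx=5,fy=5,interpolation=2)[:,:,::-1])
cv2.imwrite("pics/c2.png",cv2.resize(T["color"][205:325,370:490],None,fx=5,fy=5,interpolation=2)[:,:,::-1])
cv2.imwrite("pics/c3.png",cv2.resize(S["color"][220:350,360:520],None,fx=4.5,fy=4.5,interpolation=2)[:,:,::-1])
E
```

```text
top green 183 337 14 15 124.0
top green 147 331 30 16 140.0
top green 404 302 11 7 53.5
top green 192 253 13 12 111.0
top green 396 250 17 45 405.0
top green 393 231 12 13 100.5
top dark (274, 231, 74, 104) ((496.9618225097656, 56.74310302734375), (154.36476135253906, 246.3041229248047), 81.85235595703125)
scene green 418 255 14 12 74.0
scene green 492 231 12 8 65.0
scene green 250 225 14 12 71.0
scene green 465 211 14 10 62.5
scene green 263 196 27 23 196.5
scene dark (293, 210, 108, 87) ((498.82220458984375, 59.51821517944336), (158.29420471191406, 247.8052978515625), 81.9198989868164)
scene dark (545, 0, 95, 125) ((-700.8997192382812, 245.4268798828125), (762.8619995117188, 346.9369201660156), 28.503021240234375)
scene dark (24, 0, 220, 144) ((243.49459838867188, -1017.1134033203125), (450.74530029296875, 886.9037475585938), 89.78167724609375)
```

View pics/c1.png

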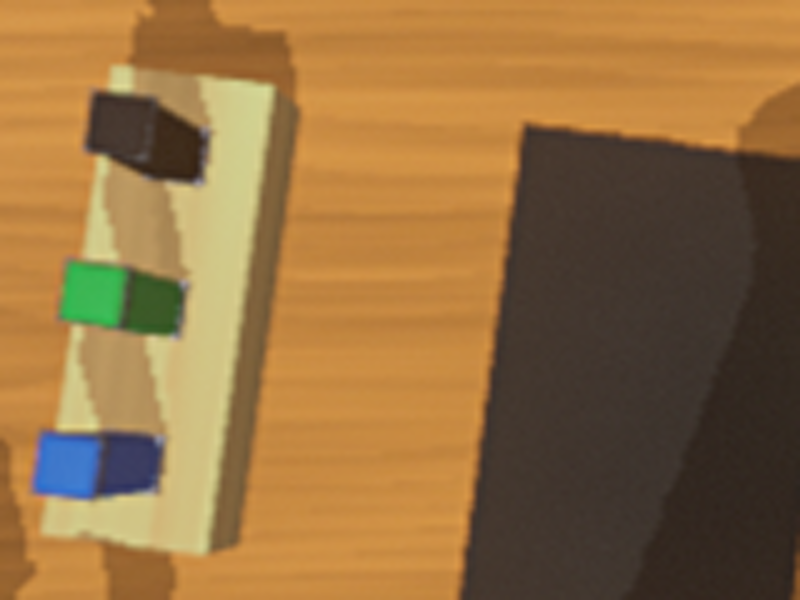

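View pics/c2.png

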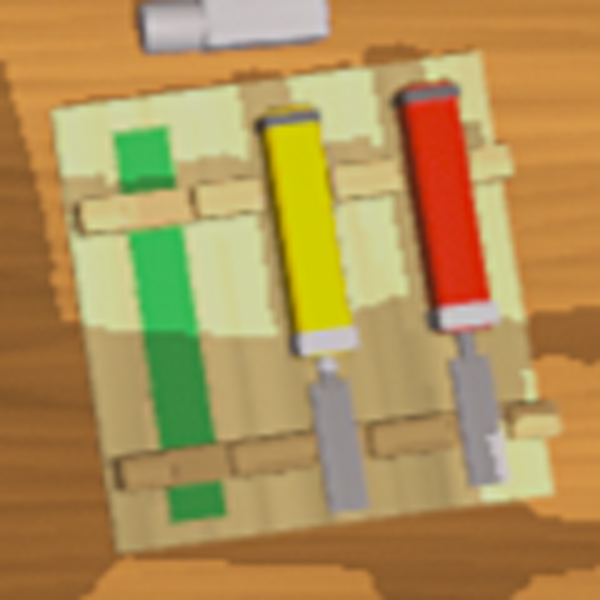

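View pics/c3.png

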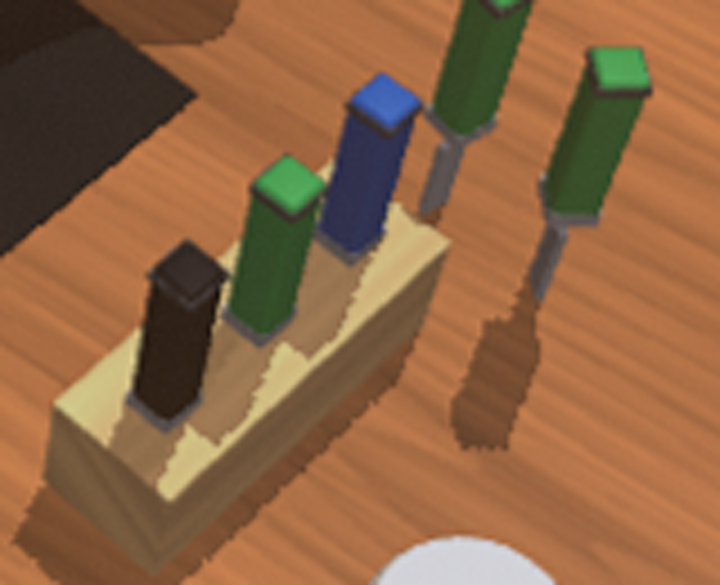

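```bash
python3 - <<'E'
from h import *
T=pickle.load(open("pics/top0.pkl","rb"));S=pickle.load(open("pics/scene0.pkl","rb"))
c1=lambda p:np.array(p)/5-.4+[180,200]
c2=lambda p:np.array(p)/5-.4+[370,205]
c3=lambda p:np.array(p)/4.5-.39+[360,220]
np.set_printoptions(precision=1,suppress=True)
for n,a,b in(("chisel",(95,294),(289,185)),("awl",(68,464),(384,102)),("file",(122,125),(188,272))):
    print(n,tri(T,c1(a),S,c3(b)),ray(T,c1(a),194),ray(S,c3(b),194))
rk=np.array([ray(T,c1(p),76) for p in((112,66),(275,85),(208,553),(40,533))])
rs=np.array([ray(S,c3(p),76) for p in((172,500),(450,243))]);print("scene rack edge",rs)
def desc(q,n):
    d=(q[0]+q[1]-q[2]-q[3])/2;print(n,"centre",q.mean(0),"len",np.hypot(*d[:2]),"yaw",np.arctan2(d[1],d[0]))
desc(rk,"rack")
desc(np.array([ray(T,c2(p),9) for p in((115,133),(168,127),(226,515),(170,522))]),"strip")
desc(np.array([ray(T,c2(p),8) for p in((52,110),(482,52),(553,493),(118,552))]),"tray")
desc(np.array([ray(T,c2(p),51) for p in((262,122),(320,116),(357,342),(295,350))]),"yellow handle top")
# second view on strip: scene green pieces
hsv=cv2.cvtColor(S["color"],cv2.COLOR_RGB2HSV);H,Sa,V=[hsv[...,i].astype(int) for i in range(3)]
g=((H>48)&(H<80)&(Sa>120)&(V>60)).astype(np.uint8);g[:,320:]=0;g[:150]=0
ys,xs=np.nonzero(g);P=np.array([ray(S,(x,y),9)[:2] for x,y in zip(xs,ys)],np.float32);r=cv2.minAreaRect(P);print("strip scene",r)
E
```

```text
chisel [539.3 279.9 189. ] [539.3 278.1 194. ] [542.6 281.5 194. ]
awl [470.8 289.5 190.1] [471.1 288.1 194. ] [473.6 290.8 194. ]
file [608.5 269.9 188.4] [608.1 268.  194. ] [611.8 271.8 194. ]
scene rack edge [[650.2 303.9  76. ]
 [439.5 332.3  76. ]]
rack centre [540.2 279.6  76. ] len 214.20105001404903 yaw -0.13753455830326597
strip centre [ 518.5 -167.7    9. ] len 188.08198893513415 yaw 0.11427189721819667
tray centre [ 528.8 -231.6    8. ] len 214.3787835962368 yaw 0.1180985520084573
yellow handle top centre [ 558.4 -226.1   51. ] len 106.65097117910284 yaw 0.1163931175832123
strip scene ((536.1524047851562, -164.69422912597656), (151.33544921875, 24.834962844848633), 7.301052093505859)
```

```bash
cat >> h.py <<'E'
from plant import get_obs,capture
RX=lambda psi:np.array([np.cos(psi),np.sin(psi),0])
def ori(psi,a):  # tool z = sin a*outward - cos a*up ; tool y = -left
    z=np.sin(a)*RX(psi)-np.cos(a)*np.array([0,0,1.]);y=-np.array([-np.sin(psi),np.cos(psi),0]);return np.c_[np.cross(y,z),y,z]
def pose(P,u,psi,adeg,back=0):
    R=ori(psi,np.radians(adeg));return np.array(P,float)-R[:,2]*(178-u+back),R
def rel(p,R,frm=None):
    if frm is None:
        o=get_obs();p0,R0=o["tool_pos"],Ro.from_euler("xyz",o["tcp_rot"]).as_matrix()
    else:p0,R0=frm
    print("tgt",np.round(p,1),"shift m",np.round(R0.T@(p-p0)/1000,4),"rot",np.round(Ro.from_matrix(R0.T@R).as_rotvec(),4))
def log():
    o=get_obs();open("log.txt","a").write(repr((list(o["joint_positions"]),list(o["tool_pos"]),list(o["tcp_rot"])))+"\n")
    print("t",round(o["time"],2),"q",np.round(o["joint_positions"],3),"p",np.round(o["tool_pos"],1),"rpy",np.round(o["tcp_rot"],3),"F",np.round(o["contact_force"],1),"w",round(o["grip_width"],1))
CH=np.array([540.5,279.8,177])
E
python3 - <<'E'
from h import *
log()
A=(np.array([440,-200,420.]),ori(-.137,0));rel(*A)
B=(np.array([430,150,420.]),ori(-.137,np.radians(20)));rel(*B,A)
C=pose(CH,9,-.137,36,80);rel(*C,B)
E
```

```text
t 0.1 q [-1.353  0.343  1.525  0.     1.275 -0.146] p [ 186.8 -490.5  404.1] rpy [-3.14  -0.     0.364] F [0.8 0.  0.5] w 91.6
tgt [ 440. -200.  420.] shift m [ 0.34   -0.1814 -0.0156] rot [-1.400e-03  1.000e-04  5.008e-01]
tgt [430. 150. 420.] shift m [-0.0577 -0.3454  0.    ] rot [0.     0.3491 0.    ]
tgt [395.5 299.8 378.4] shift m [-0.0655 -0.1437  0.0204] rot [ 0.      0.2793 -0.    ]
```

```bash
python3 -m pendant '[[[0.34,-0.181,-0.016],[0,0,0.5],0.075],[[0.34,-0.181,-0.016],[0,0,0.5],0.075],[[0.34,-0.181,-0.016],[0,0,0.5],0.075],[[0.34,-0.181,-0.016],[0,0,0.5],0.075],[[0.34,-0.181,-0.016],[0,0,0.5],0.075],[[0.34,-0.181,-0.016],[0,0,0.5],0.075],[[0.34,-0.181,-0.016],[0,0,0.5],0.075],[[0.34,-0.181,-0.016],[0,0,0.5],0.075],[[0.34,-0.181,-0.016],[0,0,0.5],0.075],[[0.34,-0.181,-0.016],[0,0,0.5],0.075]]'; python3 -c "
from h import *
log()"; python3 -m pendant '[[[-0.058,-0.345,0],[0,0.35,0],0.075],[[-0.058,-0.345,0],[0,0.35,0],0.075],[[-0.058,-0.345,0],[0,0.35,0],0.075],[[-0.058,-0.345,0],[0,0.35,0],0.075],[[-0.058,-0.345,0],[0,0.35,0],0.075],[[-0.058,-0.345,0],[0,0.35,0],0.075],[[-0.058,-0.345,0],[0,0.35,0],0.075],[[-0.058,-0.345,0],[0,0.35,0],0.075],[[-0.058,-0.345,0],[0,0.35,0],0.075]]'; python3 -c "
from h import *
log();rel(*pose(CH,9,-.137,36,80))"
```

```text
time: 0.93
tool_pos: [441.9, -197.4, 420.7]
tcp_rot: [-3.141, -0.0, -0.134]
contact_force: [-0.3, -0.4, 0.0]
grip_width: 75.1
t 0.93 q [-5.790e-01  2.540e-01  1.604e+00  1.000e-03  1.284e+00  1.126e+00] p [ 441.9 -197.4  420.7] rpy [-3.141 -0.    -0.134] F [-0.3 -0.4  0. ] w 75.1
time: 1.68
tool_pos: [428.6, 153.0, 420.6]
tcp_rot: [-3.141, -0.35, -0.133]
contact_force: [-0.9, -0.4, -0.3]
grip_width: 74.7
t 1.68 q [ 0.21   0.128  1.79  -0.147  0.898  1.986] p [428.6 153.  420.6] rpy [-3.141 -0.35  -0.133] F [-0.9 -0.4 -0.3] w 74.7
tgt [395.5 299.8 378.4] shift m [-0.0636 -0.141   0.0218] rot [-0.0028  0.2785  0.0031]
```

```bash
python3 -m pendant '[[[-0.064,-0.141,0.022],[-0.003,0.279,0.003],0.075],[[-0.064,-0.141,0.022],[-0.003,0.279,0.003],0.075],[[-0.064,-0.141,0.022],[-0.003,0.279,0.003],0.075],[[-0.064,-0.141,0.022],[-0.003,0.279,0.003],0.075],[[-0.064,-0.141,0.022],[-0.003,0.279,0.003],0.075],[[-0.064,-0.141,0.022],[-0.003,0.279,0.003],0.075],[[-0.064,-0.141,0.022],[-0.003,0.279,0.003],0.075]]' >/dev/null; python3 - <<'E'
from h import *
log();rel(*pose(CH,9,-.137,36,0))
c=capture("wrist");pickle.dump(c,open("pics/w1.pkl","wb"))
im=c["color"].copy()
d=np.array([0,0,1])
for p in(CH+[0,0,17],CH,CH-[0,0,101]):
    u=proj(c,p);print(u);cv2.circle(im,tuple(int(v) for v in u),4,(255,0,255),1)
cv2.imwrite("pics/w1.png",im[:,:,::-1])
# FK fit: planar chain params
from scipy.optimize import least_squares
L=[eval(l) for l in open("log.txt")]
def fk(x,q):
    d1,a1,a2,a3,d4,d6=x
    Rz=lambda t:Ro.from_euler("z",t).as_matrix();Ry=lambda t:Ro.from_euler("y",t).as_matrix()
    R=Rz(q[0]);p=R@[a1,0,d1];R=R@Ry(q[1]);p=p+R@[0,0,a2];R=R@Ry(q[2]);p=p+R@[a3,0,d4];R=R@Rz(q[3])@Ry(q[4]);p=p+R@[0,0,d6]
    return p,R
f=lambda x:np.concatenate([fk(x,l[0])[0]-l[1] for l in L])
r=least_squares(f,[150,0,400,0,400,100]);print(r.x,np.abs(r.fun).max())
E
```

```text
t 2.27 q [ 0.601  0.246  1.826 -0.669  0.695  2.751] p [396.  296.9 377.2] rpy [ 3.138 -0.627 -0.135] F [ 0.4 -0.4 -0.8] w 74.8
tgt [442.1 293.4 313.7] shift m [ 0.0001 -0.003   0.0785] rot [0.0028 0.0009 0.0013]
[314.65875562 239.43994825]
[314.97462705 247.57802357]
[316.22750768 279.85709714]
[-131.94329335  326.77166815  259.57639834 -238.09142983   30.73550598
  -79.91862666] 75.93277758632236
```

View pics/w1.png

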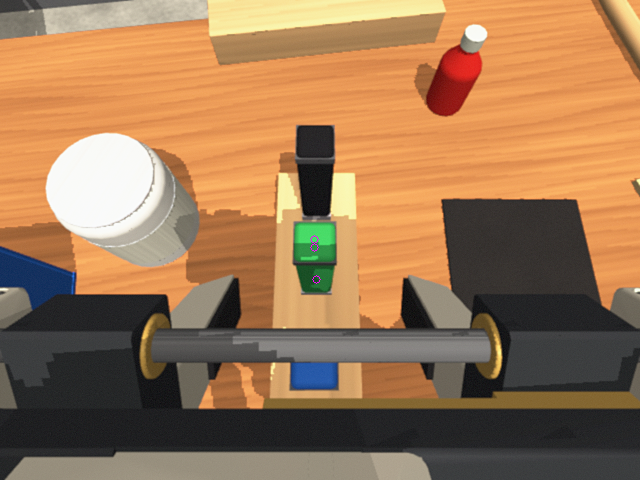

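```bash
cat >> h.py <<'E'
from scipy.optimize import least_squares
def fk(x,q):
    d1,a1,a2,a3,d4,d6=x
    Rz=lambda t:Ro.from_euler("z",t).as_matrix();Ry=lambda t:Ro.from_euler("y",t).as_matrix()
    R=Rz(q[0]);p=R@[a1,0,d1];R=R@Ry(q[1]);p=p+R@[0,0,a2];R=R@Ry(q[2]);p=p+R@[a3,0,d4];R=R@Rz(SG*q[3])@Ry(q[4]);p=p+R@[0,0,d6]
    return p,R@Rz(SG*q[5])@np.diag([1,1,1])
SG=-1
def fitk():
    L=[eval(l) for l in open("log.txt")]
    f=lambda x:np.concatenate([fk(x,l[0])[0]-l[1] for l in L]+[(x-[150,0,400,0,400,100])*1e-3])
    r=least_squares(f,[150,0,400,0,400,100]);return r.x,np.abs(r.fun).max(),L
E
python3 - <<'E'
import h;from h import *
for s in(1,-1):
    h.SG=s;x,e,L=fitk();print(s,x,e)
    for l in L: print(np.round(fk(x,l[0])[1].T@Ro.from_euler("xyz",l[2]).as_matrix(),2).tolist())
E
python3 -m pendant '[[[0,-0.003,0.03],[0.003,0.001,0.001],0.075],[[0,-0.003,0.05],[0.003,0.001,0.001],0.075],[[0,-0.003,0.065],[0.003,0.001,0.001],0.075],[[0,-0.003,0.079],[0.003,0.001,0.001],0.075],[[0,-0.003,0.079],[0.003,0.001,0.001],0.075],[[0,-0.003,0.079],[0.003,0.001,0.001],0.075]]'; python3 -c "
from h import *
log();rel(*pose(CH,9,-.137,36,0))"
```

```text
1 [-131.8958668   326.73506139  259.58471711 -238.06146447   30.78124595
  -79.90637997] 75.93252922790262
[[-0.0, -1.0, 0.0], [1.0, 0.0, 0.0], [-0.0, 0.0, 1.0]]
[[0.0, -1.0, 0.0], [1.0, 0.0, 0.0], [-0.0, 0.0, 1.0]]
[[0.0, -1.0, 0.0], [1.0, 0.0, 0.0], [-0.0, 0.0, 1.0]]
[[-0.0, -1.0, -0.0], [1.0, 0.0, -0.0], [0.0, 0.0, 1.0]]
-1 [142.30123533  74.22125921 450.17763623 -18.14477769 300.36122499
  90.10803756] 74.90118822566404
[[0.29, -0.96, 0.0], [0.96, 0.29, 0.0], [-0.0, -0.0, 1.0]]
[[-0.78, 0.63, -0.0], [-0.63, -0.78, 0.0], [-0.0, 0.0, 1.0]]
[[0.6, 0.77, 0.22], [-0.8, 0.6, 0.07], [-0.07, -0.22, 0.97]]
[[0.8, 0.09, 0.59], [-0.41, 0.8, 0.43], [-0.43, -0.59, 0.68]]
time: 2.82
tool_pos: [443.6, 291.1, 314.2]
tcp_rot: [-3.14, -0.629, -0.143]
contact_force: [-0.4, -0.0, 0.4]
grip_width: 75.2
t 2.82 q [ 0.534  0.384  1.83  -0.78   0.55   2.847] p [443.6 291.1 314.2] rpy [-3.14  -0.629 -0.143] F [-0.4 -0.   0.4] w 75.2
tgt [442.1 293.4 313.7] shift m [-0.0017 -0.002  -0.0007] rot [ 0.002  -0.0011 -0.0045]
```

```bash
sed -i 's/d1,a1,a2,a3,d4,d6=x/d1,a1,a2,a3,d4,d6,b=x/; s/R@\[a1,0,d1\]/R@[a1,b,d1]/; s/400,100\]/400,100,0]/g; s/^SG=-1/SG=1/' h.py
python3 -m pendant '[[[-0.001,-0.001,0],[0,0,0],0.02],[[-0.001,-0.001,0],[0,0,0],0.01],[[-0.001,-0.001,0],[0,0,0],0.01],[[-0.001,-0.001,0],[0,0,0],0.01],[[-0.001,-0.001,0],[0,0,0],0.01],[[-0.001,-0.001,0],[0,0,0],0.01]]'
python3 - <<'E'
from h import *
log();x,e,L=fitk();print(np.round(x,1),e)
o=get_obs();R=Ro.from_euler("xyz",o["tcp_rot"]).as_matrix();p=o["tool_pos"]
for dz in(10,90,110):rel(p+[0,0,dz],R)
E
```

```text
time: 3.32
tool_pos: [442.2, 293.6, 313.9]
tcp_rot: [-3.139, -0.63, -0.14]
contact_force: [-1.4, -1.2, 0.8]
grip_width: 39.8
t 3.32 q [ 0.539  0.385  1.83  -0.783  0.55   2.853] p [442.2 293.6 313.9] rpy [-3.139 -0.63  -0.14 ] F [-1.4 -1.2  0.8] w 39.8
[222.9   0.  506.2  46.5 379.6 140.1  76.4] 0.1061957374545396
tgt [442.2 293.6 323.9] shift m [ 0.0059 -0.     -0.0081] rot [0. 0. 0.]
tgt [442.2 293.6 403.9] shift m [ 0.0531 -0.0002 -0.0727] rot [0. 0. 0.]
tgt [442.2 293.6 423.9] shift m [ 0.0648 -0.0002 -0.0889] rot [0. 0. 0.]
```

```bash
cat >> h.py <<'E'
KX=[222.9,0,506.2,46.5,379.6,140.1,76.4]
LO=np.array([-2.53,-.77,.04,-1,.28,-3.11]);HI=np.array([2.53,2.02,2.7,4.14,2.66,3.11])
def ik(p,R,q0):
    def f(q):
        P,M=fk(KX,q);M=M@np.array([[0,-1,0],[1,0,0],[0,0,1.]]);return np.r_[(P-p)/100,Ro.from_matrix(M.T@R).as_rotvec()]
    r=least_squares(f,np.clip(q0,LO+.01,HI-.01),bounds=(LO,HI));return r.x,np.abs(r.fun).max()
E
python3 -m pendant '[[[0,0,0],[0,0,0],0.01],[[0,0,0],[0,0,0],0.01],[[0,0,0],[0,0,0],0.01],[[0,0,0],[0,0,0],0.01],[[0,0,0],[0,0,0],0.01]]'
python3 - <<'E'
from h import *
log();o=get_obs();q=o["joint_positions"];R=Ro.from_euler("xyz",o["tcp_rot"]).as_matrix()
np.set_printoptions(precision=2,suppress=True)
print(ik(o["tool_pos"],R,q));print("lift",ik(o["tool_pos"]+[0,0,100],R,q))
M=np.array([498,58.,17])
for psi in(-.142,-.05,.05):
  for sh in(0,-20):
    for a in(-54,-50,-46):
      c=M+sh*RX(-.142);qq=q
      for k in(36,10,-20,a):
        z=np.r_[0,0,250*(k!=a)];qq,e=ik(*pose(c+73*RX(psi)+z,9,psi,k),qq)
      print(psi,sh,a,qq,e)
E
```

```text
time: 3.73
tool_pos: [442.4, 293.5, 313.6]
tcp_rot: [-3.139, -0.63, -0.14]
contact_force: [-1.5, 0.3, 1.4]
grip_width: 25.9
t 3.73 q [ 0.539  0.385  1.829 -0.784  0.55   2.853] p [442.4 293.5 313.6] rpy [-3.139 -0.63  -0.14 ] F [-1.5  0.3  1.4] w 25.9
(array([ 0.54,  0.39,  1.83, -0.78,  0.55,  2.85]), np.float64(5.684341886080802e-16))
lift (array([ 0.54,  0.26,  1.69, -0.57,  0.76,  2.58]), np.float64(2.3793375512602884e-13))
-0.142 0 -54 [-0.08  1.25  0.71  0.06  2.13  1.64] 4.661160346586257e-14
-0.142 0 -50 [-0.08  1.2   0.78  0.06  2.04  1.64] 6.467511184382602e-09
-0.142 0 -46 [-0.08  1.15  0.85  0.05  1.94  1.63] 2.0625520846806467e-10
-0.142 -20 -54 [-0.08  1.2   0.82  0.06  2.06  1.64] 5.9911053540417924e-09
-0.142 -20 -50 [-0.08  1.15  0.88  0.06  1.98  1.64] 3.0394858185900375e-10
-0.142 -20 -46 [-0.07  1.11  0.95  0.05  1.89  1.63] 1.1524140344819227e-11
-0.05 0 -54 [-0.04  1.26  0.69  0.01  2.14  1.58] 1.2164491636212916e-13
-0.05 0 -50 [-0.04  1.2   0.76  0.01  2.05  1.58] 2.2737367544323206e-15
-0.05 0 -46 [-0.04  1.15  0.84  0.01  1.95  1.58] 3.6883648135699334e-10
-0.05 -20 -54 [-0.04  1.21  0.79  0.01  2.08  1.58] 1.9895196601282807e-15
-0.05 -20 -50 [-0.04  1.16  0.86  0.01  1.99  1.58] 5.390052137954627e-10
-0.05 -20 -46 [-0.04  1.11  0.93  0.01  1.9   1.58] 1.9548896224593032e-11
0.05 0 -54 [-0.    1.26  0.67 -0.05  2.15  1.51] 2.944489096989855e-13
0.05 0 -50 [-0.    1.21  0.75 -0.05  2.05  1.51] 2.2737367544323206e-15
0.05 0 -46 [-0.    1.16  0.83 -0.04  1.96  1.52] 5.345509634935297e-10
0.05 -20 -54 [ 0.    1.22  0.78 -0.05  2.08  1.52] 2.2737367544323206e-15
0.05 -20 -50 [-0.    1.17  0.85 -0.04  2.    1.52] 7.903088317107177e-10
0.05 -20 -46 [-0.    1.12  0.92 -0.04  1.91  1.52] 2.7746874554433997e-11
```

```bash
python3 -m pendant '[[[0.006,0,-0.008],[0,0,0],0.01],[[0.012,0,-0.016],[0,0,0],0.01],[[0.024,0,-0.032],[0,0,0],0.01],[[0.036,0,-0.049],[0,0,0],0.01],[[0.047,0,-0.065],[0,0,0],0.01],[[0.062,0,-0.085],[0,0,0],0.01],[[0.068,0,-0.093],[0,0,0],0.01],[[0.068,0,-0.093],[0,0,0],0.01]]'
python3 - <<'E'
from h import *
log()
c=capture("scene");cv2.imwrite("pics/s2.png",cv2.resize(c["color"][130:350,300:560],None,fx=2.2,fy=2.2)[:,:,::-1])
A=pose([540,100,420],9,-.142,-10);rel(*A)
M=np.array([498,58.,17])-20*RX(-.142)
B=pose(M+73*RX(-.142)+[0,0,150],9,-.142,-40);rel(*B,A)
C=pose(M+73*RX(-.142)+[0,0,40],9,-.142,-49);rel(*C,B)
E
```

```text
time: 4.4
tool_pos: [442.8, 293.4, 431.0]
tcp_rot: [-3.136, -0.634, -0.143]
contact_force: [-0.1, 0.0, -1.9]
grip_width: 25.5
t 4.4 q [ 0.539  0.246  1.664 -0.546  0.788  2.553] p [442.8 293.4 431. ] rpy [-3.136 -0.634 -0.143] F [-0.1  0.  -1.9] w 25.5
tgt [569.1  95.8 586.4] shift m [ 0.2166  0.1774 -0.0374] rot [-0.0031 -0.8053  0.0017]
tgt [658.   35.1 296.5] shift m [0.1455 0.0475 0.2688] rot [ 0.     -0.5236  0.    ]
tgt [676.7  32.4 167.9] shift m [0.0971 0.     0.0863] rot [-0.     -0.1571 -0.    ]
```

View pics/s2.png

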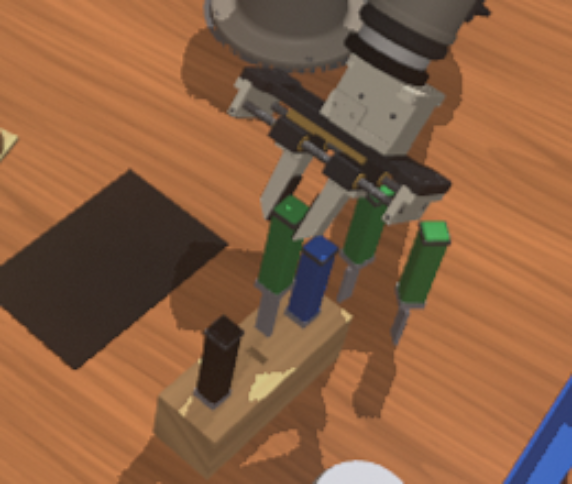

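```bash
python3 -m pendant '[[[0.01,0.018,-0.002],[0,-0.04,0],0.01],[[0.033,0.035,-0.006],[0,-0.12,0],0.01],[[0.06,0.055,-0.010],[0,-0.22,0],0.01],[[0.09,0.075,-0.015],[0,-0.32,0],0.01],[[0.12,0.10,-0.02],[0,-0.43,0],0.01],[[0.15,0.125,-0.026],[0,-0.54,0],0.01],[[0.18,0.15,-0.031],[0,-0.65,0],0.01],[[0.20,0.168,-0.035],[0,-0.75,0],0.01],[[0.217,0.177,-0.037],[-0.003,-0.805,0.002],0.01],[[0.217,0.177,-0.037],[-0.003,-0.805,0.002],0.01]]'
python3 - <<'E'
from h import *
log()
M=np.array([498,58.,17])-20*RX(-.142)
B=pose(M+73*RX(-.142)+[0,0,150],9,-.142,-40);rel(*B)
E
```

```text
time: 5.28
tool_pos: [572.9, 93.4, 584.4]
tcp_rot: [3.138, 0.179, -0.148]
contact_force: [1.1, 0.3, -2.7]
grip_width: 25.9
t 5.28 q [0.023 0.448 0.887 0.03  1.982 1.751] p [572.9  93.4 584.4] rpy [ 3.138  0.179 -0.148] F [ 1.1  0.3 -2.7] w 25.9
tgt [658.   35.1 296.5] shift m [0.1425 0.0441 0.2671] rot [ 3.000e-04 -5.196e-01 -6.800e-03]
```

```bash
python3 -m pendant '[[[0.01,0.003,0.02],[0,-0.04,0],0.01],[[0.03,0.009,0.05],[0,-0.1,0],0.01],[[0.05,0.015,0.085],[0,-0.17,0],0.01],[[0.07,0.021,0.12],[0,-0.24,0],0.01],[[0.09,0.027,0.155],[0,-0.32,0],0.01],[[0.11,0.033,0.19],[0,-0.4,0],0.01],[[0.13,0.039,0.225],[0,-0.46,-0.004],0.01],[[0.14,0.043,0.25],[0,-0.5,-0.006],0.01],[[0.1425,0.044,0.267],[0,-0.52,-0.007],0.01],[[0.1425,0.044,0.267],[0,-0.52,-0.007],0.01]]'
python3 - <<'E'
from h import *
log()
c=capture("scene");T=capture("top");pickle.dump((c,T),open("pics/s3.pkl","wb"))
cv2.imwrite("pics/s3.png",np.vstack([cv2.resize(c["color"][100:340,220:540],(640,480)),cv2.resize(T["color"][190:370,200:440],(640,480))])[::1,:,::-1][:960:1][::1] if 0 else np.hstack([cv2.resize(c["color"][100:340,220:500],(400,343)),cv2.resize(T["color"][180:380,200:420],(400,343))])[:,:,::-1])
M=np.array([498,58.,17])-20*RX(-.142)
C=pose(M+73*RX(-.142)+[0,0,40],9,-.142,-49);rel(*C)
E
```

```text
time: 6.12
tool_pos: [655.6, 39.8, 292.0]
tcp_rot: [-3.141, 0.704, -0.135]
contact_force: [-0.7, -0.3, -2.7]
grip_width: 26.0
t 6.12 q [-0.066  0.877  0.968  0.05   1.999  1.645] p [655.6  39.8 292. ] rpy [-3.141  0.704 -0.135] F [-0.7 -0.3 -2.7] w 26.0
tgt [676.7  32.4 167.9] shift m [0.1001 0.0052 0.0868] rot [ 0.0037 -0.1608  0.0062]
```

View pics/s3.png

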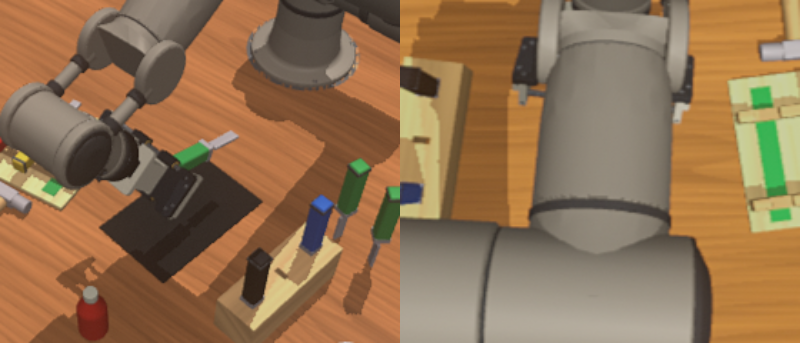

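```bash
python3 - <<'E'
from h import *
c,T=pickle.load(open("pics/s3.pkl","rb"));o=get_obs()
R=Ro.from_euler("xyz",o["tcp_rot"]).as_matrix();P=o["tool_pos"]+R[:,2]*169
a=np.radians(54)-.704
for s in(0,.1,.2,.3):
    t=a+s;print(s,proj(c,P-173*(np.cos(t)*RX(-.139)+np.sin(t)*np.array([0,0,1]))))
print(P,a, "handle fwd edge",proj(c,P-101*(np.cos(a)*RX(-.139)+np.sin(a)*np.array([0,0,1]))))
E
```

```text
0 [383.77504394 192.66338074]
0.1 [381.81762644 198.29368043]
0.2 [379.4594728  204.02536867]
0.3 [376.72626687 209.81388182]
[549.09456396  54.99725511 168.78645534] 0.23847779607693798 handle fwd edge [364.28053969 202.90125347]
```

```bash
python3 -m pendant '[[[0.01,0.001,0.009],[0,-0.02,0],0.01],[[0.03,0.002,0.027],[0,-0.05,0.002],0.01],[[0.05,0.003,0.044],[0,-0.08,0.003],0.01],[[0.07,0.004,0.061],[0.002,-0.11,0.004],0.01],[[0.085,0.005,0.074],[0.003,-0.14,0.006],0.01],[[0.095,0.005,0.082],[0.004,-0.155,0.006],0.01],[[0.1,0.005,0.087],[0.004,-0.16,0.006],0.01],[[0.1,0.005,0.087],[0.004,-0.16,0.006],0.01],[[0.1,0.005,0.087],[0.004,-0.16,0.006],0.01]]'
python3 - <<'E'
from h import *
log()
M=np.array([498,58.,17])-20*RX(-.142)
for dz in(12,5,1): rel(*pose(M+73*RX(-.142)+[0,0,dz],9,-.142,-52))
E
```

```text
time: 6.97
tool_pos: [677.1, 32.1, 169.0]
tcp_rot: [-3.14, 0.853, -0.141]
contact_force: [0.2, -0.6, -1.9]
grip_width: 25.9
t 6.97 q [-0.076  1.091  0.893  0.056  2.008  1.637] p [677.1  32.1 169. ] rpy [-3.14   0.853 -0.141] F [ 0.2 -0.6 -1.9] w 25.9
tgt [682.3  31.7 133. ] shift m [ 0.0305 -0.0002  0.0198] rot [-0.0008 -0.0549  0.0006]
tgt [682.3  31.7 126. ] shift m [ 0.0358 -0.0002  0.0244] rot [-0.0008 -0.0549  0.0006]
tgt [682.3  31.7 122. ] shift m [ 0.0388 -0.0002  0.027 ] rot [-0.0008 -0.0549  0.0006]
```

```bash
python3 -m pendant '[[[0.01,0,0.006],[0,-0.02,0],0.01],[[0.02,0,0.013],[0,-0.04,0],0.01],[[0.03,0,0.02],[0,-0.055,0],0.01],[[0.033,0,0.022],[0,-0.055,0],0.01],[[0.0345,0,0.0235],[0,-0.055,0],0.01],[[0.0358,0,0.0244],[0,-0.055,0],0.01],[[0.0358,0,0.0244],[0,-0.055,0],0.01],[[0.0358,0,0.0244],[0,-0.055,0],0.01]]'
python3 - <<'E'
from h import *
log()
M=np.array([498,58.,17])-20*RX(-.142)
for dz in(3,2,1): rel(*pose(M+73*RX(-.142)+[0,0,dz],9,-.142,-52))
E
```

```text
time: 7.63
tool_pos: [682.0, 31.2, 125.1]
tcp_rot: [-3.14, 0.909, -0.141]
contact_force: [0.4, 0.1, -1.6]
grip_width: 26.2
t 7.63 q [-0.077  1.173  0.85   0.058  2.026  1.636] p [682.   31.2 125.1] rpy [-3.14   0.909 -0.141] F [ 0.4  0.1 -1.6] w 26.2
tgt [682.3  31.7 124. ] shift m [ 0.0009 -0.0005  0.0005] rot [-0.001   0.0018  0.0003]
tgt [682.3  31.7 123. ] shift m [ 0.0017 -0.0005  0.0011] rot [-0.001   0.0018  0.0003]
tgt [682.3  31.7 122. ] shift m [ 0.0025 -0.0005  0.0017] rot [-0.001   0.0018  0.0003]
```

```bash
python3 -m pendant '[[[0.0008,0,0.0006],[0,0,0],0.01],[[0.0016,0,0.0012],[0,0,0],0.01],[[0.0024,0,0.0018],[0,0,0],0.01],[[0.0024,0,0.0018],[0,0,0],0.01]]';python3 -m pendant '[[[0.0008,0,0.0006],[0,0,0],0.01],[[0.0016,0,0.0012],[0,0,0],0.01],[[0.0016,0,0.0012],[0,0,0],0.01]]'
```

```text
time: 7.97
tool_pos: [682.0, 31.1, 122.4]
tcp_rot: [-3.14, 0.91, -0.141]
contact_force: [1.6, -0.8, 2.1]
grip_width: 25.8
time: 8.22
tool_pos: [682.0, 31.2, 120.9]
tcp_rot: [-3.14, 0.911, -0.141]
contact_force: [1.0, -0.9, 7.6]
grip_width: 25.6
```

```bash
python3 -m pendant '[[[0,0,0],[0,0,0],0.03],[[0,0,0],[0,0,0],0.035],[[0,0,0],[0,0,0],0.045],[[0,0,0],[0,0,0],0.055],[[0,0,0],[0,0,0],0.055],[[0,0,0],[0,0,0],0.055]]';python3 -m pendant '[[[0,0,-0.01],[0,0,0],0.055],[[0,0,-0.03],[0,0,0],0.055],[[0,0,-0.06],[0,0,0],0.055],[[0,0,-0.1],[0,0,0],0.055],[[0,0,-0.1],[0,0,0],0.055]]'
python3 - <<'E'
from h import *
log()
M=np.array([498,58.,17])-20*RX(-.142)
A=pose(M+[-10,0,150],10,-.142,-15);rel(*A)
E
```

```text
time: 8.72
tool_pos: [681.9, 31.3, 120.7]
tcp_rot: [-3.14, 0.911, -0.141]
contact_force: [0.7, -0.3, 6.6]
grip_width: 53.7
time: 9.13
tool_pos: [761.5, 19.4, 183.7]
tcp_rot: [-3.14, 0.906, -0.142]
contact_force: [0.4, -0.4, 0.1]
grip_width: 54.8
t 9.13 q [-0.084  1.331  0.309  0.07   2.405  1.659] p [761.5  19.4 183.7] rpy [-3.14   0.906 -0.142] F [ 0.4 -0.4  0.1] w 54.8
tgt [511.2  54.7 329.3] shift m [-0.2705  0.0006  0.109 ] rot [-1.400e-03  6.438e-01 -2.000e-04]
```

```bash
python3 -m pendant '[[[-0.03,0,0.0],[0,0.05,0],0.075],[[-0.06,0,0.01],[0,0.15,0],0.075],[[-0.1,0,0.025],[0,0.25,0],0.075],[[-0.13,0,0.04],[0,0.35,0],0.075],[[-0.17,0,0.055],[0,0.45,0],0.075],[[-0.2,0,0.075],[0,0.55,0],0.075],[[-0.24,0,0.095],[0,0.62,0],0.075],[[-0.27,0.0006,0.109],[0,0.644,0],0.075],[[-0.27,0.0006,0.109],[0,0.644,0],0.075],[[-0.27,0.0006,0.109],[0,0.644,0],0.075]]'
python3 - <<'E'
from h import *
log()
w=capture("wrist");S=capture("scene");pickle.dump((w,S),open("pics/s4.pkl","wb"))
cv2.imwrite("pics/s4.png",np.hstack([cv2.resize(S["color"][150:350,240:480],(400,333)),cv2.resize(w["color"],(400,333))])[:,:,::-1])
for nm,c in(("w",w),("s",S)):
    hsv=cv2.cvtColor(c["color"],cv2.COLOR_RGB2HSV);H,Sa,V=[hsv[...,i].astype(int) for i in range(3)]
    for b in blobs((H>48)&(H<80)&(Sa>120)&(V>40),100):
        pts=np.array([ray(c,p[0],30)[:2] for p in b],np.float32);print(nm,cv2.boundingRect(b),cv2.minAreaRect(pts))
E
```

```text
time: 9.97
tool_pos: [509.6, 55.4, 329.1]
tcp_rot: [-3.14, 0.263, -0.142]
contact_force: [-0.4, -0.1, -0.3]
grip_width: 75.2
t 9.97 q [-0.048  0.459  1.578  0.026  1.367  1.656] p [509.6  55.4 329.1] rpy [-3.14   0.263 -0.142] F [-0.4 -0.1 -0.3] w 75.2
w (299, 41, 42, 143) ((510.9790954589844, 55.848724365234375), (25.907737731933594, 95.64572143554688), 81.7983169555664)
w (300, 22, 40, 8) ((566.6328125, 48.07493209838867), (23.693401336669922, 3.7176287174224854), 81.86116027832031)
w (612, 0, 28, 140) ((509.9130554199219, -142.748291015625), (88.26470184326172, 17.313518524169922), 16.14215087890625)
s (328, 234, 33, 29) ((513.20849609375, 61.85137176513672), (33.27028274536133, 97.10693359375), 82.28795623779297)
s (263, 196, 27, 23) ((519.975341796875, -154.87623596191406), (88.54789733886719, 23.14669418334961), 7.066653728485107)
```

View pics/s4.png

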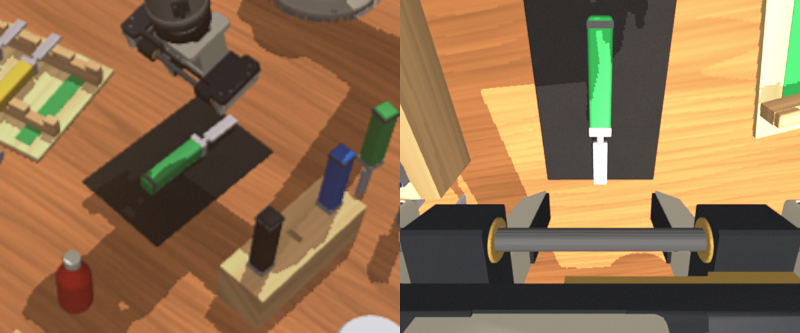

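```bash
python3 - <<'E'
from h import *
A=pose([485,59.8,17],9,-.142,0,70);rel(*A)
B=pose([485,59.8,17],9,-.142,0);rel(*B,A)
c=pickle.load(open("pics/s4.pkl","rb"))[0]
for p in([379.5,74.5,17],[485,59.8,30],[569,47.8,30]):print(proj(c,p))
E
```

```text
tgt [485.   59.8 256. ] shift m [-0.0074 -0.0011  0.0759] rot [-0.001   0.2649 -0.0006]
tgt [485.   59.8 186. ] shift m [0.   0.   0.07] rot [0. 0. 0.]
[320.20096142 263.28168592]
[319.58157829 155.67636721]
[319.38575313  21.00411169]
```

```bash
python3 -m pendant '[[[0,0,0],[0,0,0],0.06],[[0,0,0],[0,0,0],0.06]]'
```

```text
time: 10.23
tool_pos: [511.8, 54.7, 326.1]
tcp_rot: [-3.141, 0.267, -0.143]
contact_force: [-0.2, 0.4, 0.8]
grip_width: 66.0
```

```bash
python3 -c "
from h import *
rel(*pose([485,59.8,17],9,-.142,0,70))"; python3 -m pendant '[[[-0.004,-0.0005,0.03],[0,0.1,0],0.06],[[-0.008,-0.0008,0.055],[0,0.2,0],0.06],[[-0.0105,-0.0008,0.0735],[0,0.267,0],0.06],[[-0.0105,-0.0008,0.0735],[0,0.267,0],0.06],[[-0.0105,-0.0008,0.0735],[0,0.267,0],0.06]]'; python3 -c "
from h import *
log();rel(*pose([485,59.8,17],9,-.142,0))"
```

```text
tgt [485.   59.8 256. ] shift m [-0.0078 -0.0012  0.0749] rot [-0.0009  0.2674 -0.001 ]
time: 10.65
tool_pos: [482.0, 60.0, 258.4]
tcp_rot: [-3.141, 0.004, -0.143]
contact_force: [1.1, -0.9, 0.4]
grip_width: 59.8
t 10.65 q [-3.400e-02  4.500e-01  1.822e+00  1.000e-03  8.740e-01  1.678e+00] p [482.   60.  258.4] rpy [-3.141  0.004 -0.143] F [ 1.1 -0.9  0.4] w 59.8
tgt [485.   59.8 186. ] shift m [ 0.0033 -0.0002  0.0724] rot [-0.0005  0.0037 -0.0007]
```

```bash
python3 -m pendant '[[[0.001,0,0.025],[0,0,0],0.06],[[0.002,0,0.045],[0,0.003,0],0.06],[[0.003,0,0.06],[0,0.003,0],0.06],[[0.003,0,0.068],[0,0.003,0],0.06],[[0.003,0,0.0715],[0,0.003,0],0.06],[[0.003,0,0.072],[0,0.003,0],0.06],[[0.003,0,0.072],[0,0.003,0],0.03]]'; python3 -m pendant '[[[0,0,0],[0,0,0],0.01],[[0,0,0],[0,0,0],0.01],[[0,0,0],[0,0,0],0.01],[[0,0,0],[0,0,0],0.01],[[0,0,0],[0,0,0],0.01],[[0,0,0],[0,0,0],0.01],[[0,0,0],[0,0,0],0.01]]';python3 -c "
from h import *
log()
p=np.array([485,59.8,17])
q=get_obs()['joint_positions']
S=np.array([520,-167.3,38])+5*RX(.116)
A=pose(S+[0,0,110],9,.116,0);print(ik(*A,q));B=pose(S+[0,0,2],9,.116,0);print(ik(*B,q))
"
```

```text
time: 11.23
tool_pos: [485.6, 59.6, 187.8]
tcp_rot: [-3.141, -0.005, -0.143]
contact_force: [-0.2, 0.3, -0.1]
grip_width: 56.4
time: 11.82
tool_pos: [484.9, 59.6, 187.5]
tcp_rot: [-3.141, -0.004, -0.143]
contact_force: [-0.8, -0.2, 5.2]
grip_width: 25.4
t 11.82 q [-3.500e-02  5.720e-01  1.873e+00  1.000e-03  6.920e-01  1.678e+00] p [484.9  59.6 187.5] rpy [-3.141 -0.004 -0.143] F [-0.8 -0.2  5.2] w 25.4
(array([-4.46665312e-01,  4.72289210e-01,  1.57866334e+00,  1.35917695e-16,
        1.09064011e+00,  1.00813101e+00]), np.float64(2.2737367544323206e-15))
(array([-4.46665312e-01,  6.16268270e-01,  1.68090517e+00, -4.52262632e-11,
        8.44419217e-01,  1.00813101e+00]), np.float64(1.428588802809827e-10))
```

```bash
python3 -m pendant '[[[0,0,-0.01],[0,0,0],0.01],[[0,0,-0.03],[0,0,0],0.01],[[0,0,-0.06],[0,0,0],0.01],[[0,0,-0.09],[0,0,0],0.01],[[0,0,-0.11],[0,0,0],0.01],[[0,0,-0.12],[0,0,0],0.01],[[0,0,-0.12],[0,0,0],0.01]]';python3 -c "
from h import *
log()
S=np.array([520,-167.3,38])+5*RX(.116)
rel(*pose(S+[0,0,90],9,.116,0))"
```

```text
time: 12.4
tool_pos: [484.7, 59.6, 309.9]
tcp_rot: [-3.14, -0.009, -0.143]
contact_force: [1.1, 0.1, -3.1]
grip_width: 25.6
t 12.4 q [-3.500e-02  3.770e-01  1.763e+00  1.000e-03  9.930e-01  1.678e+00] p [484.7  59.6 309.9] rpy [-3.14  -0.009 -0.143] F [ 1.1  0.1 -3.1] w 25.6
tgt [ 525.  -166.7  297. ] shift m [0.0719 0.2184 0.0133] rot [-2.000e-04 -9.100e-03 -2.586e-01]
```

```bash
python3 -m pendant '[[[0.01,0.02,0],[0,0,-0.03],0.01],[[0.018,0.05,0.002],[0,0,-0.06],0.01],[[0.028,0.085,0.004],[0,0,-0.1],0.01],[[0.038,0.115,0.006],[0,0,-0.14],0.01],[[0.048,0.15,0.008],[0,0,-0.18],0.01],[[0.06,0.18,0.01],[0,0,-0.22],0.01],[[0.068,0.205,0.012],[0,-0.005,-0.25],0.01],[[0.072,0.218,0.013],[0,-0.009,-0.259],0.01],[[0.072,0.218,0.013],[0,-0.009,-0.259],0.01],[[0.072,0.218,0.013],[0,-0.009,-0.259],0.01]]';python3 - <<'E'
from h import *
log()
w=capture("wrist");S=capture("scene");T=capture("top");pickle.dump((w,S,T),open("pics/s5.pkl","wb"))
im=cv2.resize(w["color"],(400,300));s=cv2.resize(S["color"][120:280,160:373],(400,300))
cv2.imwrite("pics/s5.png",cv2.resize(np.hstack([s,im]),(800,300))[:,:,::-1])
E
```

```text
time: 13.23
tool_pos: [524.2, -166.7, 293.0]
tcp_rot: [-3.139, 0.007, 0.114]
contact_force: [-0.1, 0.1, -3.0]
grip_width: 25.5
t 13.23 q [-0.447  0.501  1.606 -0.002  1.042  1.01 ] p [ 524.2 -166.7  293. ] rpy [-3.139  0.007  0.114] F [-0.1  0.1 -3. ] w 25.5
```

View pics/s5.png

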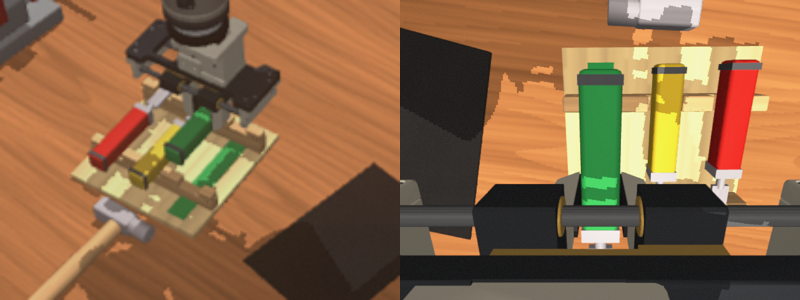

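```bash
python3 - <<'E'
from h import *
w,S,T=pickle.load(open("pics/s5.pkl","rb"))
f=lambda x,y:((x-400)*1.6,y*1.6)
ends={"yel":((653,68),(684,68)),"red":((719,62),(760,62))}
for n,(a,b) in ends.items():
    A,B=ray(w,f(*a),51),ray(w,f(*b),51);print(n,A,B,"mid",(A+B)/2)
print("tray far-left corner",ray(w,f(562,49),8),"far-right",ray(w,f(763,47),8))
ex=RX(.116);ey=np.array([-ex[1],ex[0],0])
for c in([520,-167.3],):
    c=np.r_[c,0];print("pred yel end",c-65*ey+90*ex,"red end",c-130*ey+90*ex,"corners",c+ex*107.5+ey*40,c+ex*107.5-ey*170)
for y in(65,75): pass
# own chisel end, top face at axis+13
o=get_obs();R=Ro.from_euler("xyz",o["tcp_rot"]).as_matrix();P=o["tool_pos"]+R[:,2]*169
for a in((578,74),(621,74)):print("own end",ray(w,f(*a),P[2]+13))
print("own axis P",P)
cv2.imwrite("pics/s6.png",cv2.resize(w["color"][60:260,220:620],None,fx=2,fy=2)[:,:,::-1])
E
```

```text
yel [ 612.06168851 -203.77070443   51.        ] [ 615.22192621 -231.33922157   51.        ] mid [ 613.64180736 -217.554963     51.        ]
red [ 623.73178046 -261.0989357    51.        ] [ 627.87109663 -297.23187152   51.        ] mid [ 625.80143854 -279.16540361   51.        ]
tray far-left corner [ 621.49663224 -114.65006782    8.        ] far-right [ 647.25089779 -322.74801797    8.        ]
pred yel end [ 616.91826035 -221.44656785    0.        ] red end [ 624.44136202 -286.00973802    0.        ] corners [ 622.14794963 -115.12676561    0.        ] [ 646.45335501 -323.7154692     0.        ]
own end [ 600.95864429 -145.44721996  137.85184827]
own end [ 603.64790153 -168.89172515  137.85184827]
own axis P [ 523.39211115 -165.02956728  124.85184827]
```

View pics/s6.png

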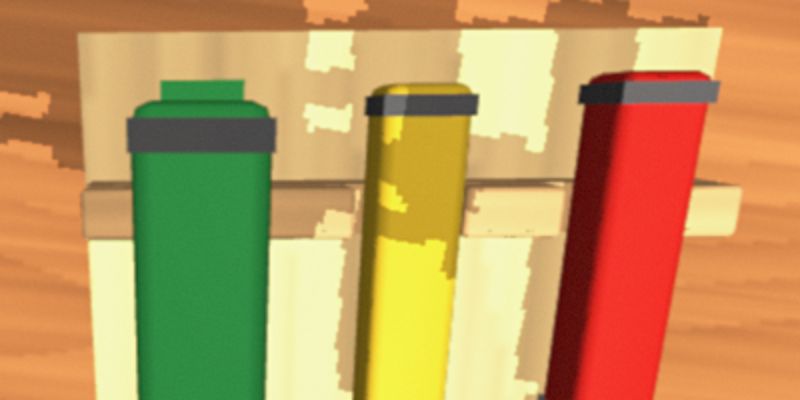

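```bash
python3 - <<'E'
from h import *
w,S,T=pickle.load(open("pics/s5.pkl","rb"));g=lambda x,y:(220+x/2-.25,60+y/2-.25)
o=get_obs();R=Ro.from_euler("xyz",o["tcp_rot"]).as_matrix();P=o["tool_pos"]+R[:,2]*169
ex=RX(.116)
print("strip end",ray(w,g(203,80),9),"pred",np.r_[520,-167.3,0]+95*ex)
for z in(0,8,13):
    e=ray(w,g(202,101),P[2]+z);print("own end",z,e,"chisel z at P",90-(e-P)@ex)
log();C=np.array([520,-167.3,38])+6*ex
for dz in(25,8,0):rel(*pose(C+[0,0,dz],9,.116,0))
E
```

```text
strip end [ 612.98809935 -156.51823862    9.        ] pred [ 614.36155639 -156.30469756    0.        ]
own end 0 [ 605.14363748 -157.35166106  124.85184827] chisel z at P 7.909240390176976
own end 8 [ 605.05811914 -157.37978134  132.85184827] chisel z at P 7.997438652369851
own end 13 [ 605.00467017 -157.39735652  137.85184827] chisel z at P 8.052562566240425
t 13.38 q [-0.444  0.499  1.606 -0.002  1.042  1.01 ] p [ 524.4 -165.2  293.8] rpy [-3.14   0.006  0.117] F [ 0.7 -0.7 -2.2] w 25.9
tgt [ 526.  -166.6  232. ] shift m [0.0017 0.0017 0.0618] rot [-0.002   0.0058  0.0012]
tgt [ 526.  -166.6  215. ] shift m [0.0018 0.0017 0.0788] rot [-0.002   0.0058  0.0012]
tgt [ 526.  -166.6  207. ] shift m [0.0019 0.0017 0.0868] rot [-0.002   0.0058  0.0012]
```

```bash
python3 -m pendant '[[[0.002,0.0015,0.02],[-0.002,0.006,0.001],0.01],[[0.002,0.0017,0.04],[-0.002,0.006,0.001],0.01],[[0.002,0.0017,0.055],[-0.002,0.006,0.001],0.01],[[0.002,0.0017,0.065],[-0.002,0.006,0.001],0.01],[[0.002,0.0017,0.073],[-0.002,0.006,0.001],0.01],[[0.002,0.0017,0.078],[-0.002,0.006,0.001],0.01],[[0.002,0.0017,0.08],[-0.002,0.006,0.001],0.01],[[0.002,0.0017,0.08],[-0.002,0.006,0.001],0.01]]';python3 -c "
from h import *
log()
C=np.array([520,-167.3,38])+6.5*RX(.116)
rel(*pose(C,9,.116,0))"
```

```text
time: 14.05
tool_pos: [526.6, -167.7, 214.3]
tcp_rot: [3.14, -0.001, 0.116]
contact_force: [-0.4, -1.2, -2.5]
grip_width: 25.4
t 14.05 q [-0.447  0.61   1.673 -0.     0.857  1.008] p [ 526.6 -167.7  214.3] rpy [ 3.14e+00 -1.00e-03  1.16e-01] F [-0.4 -1.2 -2.5] w 25.4
tgt [ 526.5 -166.5  207. ] shift m [ 0.     -0.0012  0.0073] rot [ 0.0011 -0.0013 -0.0004]
```

```bash
python3 -m pendant '[[[0,-0.0005,0.001],[0,0,0],0.01],[[0,-0.001,0.002],[0,0,0],0.01],[[0,-0.001,0.003],[0,0,0],0.01],[[0,-0.001,0.004],[0,0,0],0.01],[[0,-0.001,0.004],[0,0,0],0.01]]'; python3 -m pendant '[[[0,0,0.001],[0,0,0],0.01],[[0,0,0.0015],[0,0,0],0.01],[[0,0,0.0015],[0,0,0],0.01]]'
```

```text
time: 14.47
tool_pos: [526.3, -166.9, 210.2]
tcp_rot: [3.141, -0.001, 0.115]
contact_force: [-0.1, -0.6, -2.4]
grip_width: 25.7
time: 14.72
tool_pos: [526.4, -166.9, 208.7]
tcp_rot: [3.141, -0.001, 0.115]
contact_force: [-0.3, 0.0, -1.9]
grip_width: 26.0
```

```bash
python3 -m pendant '[[[0,0,0.0007],[0,0,0],0.01],[[0,0,0.0013],[0,0,0],0.01],[[0,0,0.0013],[0,0,0],0.01]]'; python3 -m pendant '[[[0,0,0],[0,0,0],0.028],[[0,0,0],[0,0,0],0.034],[[0,0,0],[0,0,0],0.044],[[0,0,0],[0,0,0],0.044],[[0,0,0],[0,0,0],0.044],[[0,0,0],[0,0,0],0.044]]'; python3 -m pendant '[[[0,0,-0.005],[0,0,0],0.044],[[0,0,-0.02],[0,0,0],0.044],[[0,0,-0.045],[0,0,0],0.044],[[0,0,-0.08],[0,0,0],0.044],[[0,0,-0.12],[0,0,0],0.044],[[0,0,-0.15],[0,0,0],0.044],[[-0.03,0,-0.17],[0,0,0],0.044],[[-0.06,0,-0.19],[0,0,0],0.044],[[-0.06,0,-0.19],[0,0,0],0.044]]'
python3 - <<'E'
from h import *
log()
w=capture("wrist");S=capture("scene")
cv2.imwrite("pics/s7.png",np.hstack([cv2.resize(S["color"][140:260,170:330],(400,300)),cv2.resize(w["color"],(400,300))])[:,:,::-1])
hsv=cv2.cvtColor(w["color"],cv2.COLOR_RGB2HSV);H,Sa,V=[hsv[...,i].astype(int) for i in range(3)]
ex=RX(.116);ey=np.array([-ex[1],ex[0]])
for b in blobs((H>48)&(H<80)&(Sa>120)&(V>40),200):
    pts=np.array([ray(w,p[0],51)[:2] for p in b],np.float32);r=cv2.minAreaRect(pts);d=np.array(r[0])-[520,-167.3]
    print(cv2.boundingRect(b),r,"lane coords of centre",d@ex[:2],d@ey)
E
```

```text
time: 14.97
tool_pos: [526.3, -166.9, 208.5]
tcp_rot: [3.14, -0.002, 0.115]
contact_force: [-4.0, 1.6, 7.8]
grip_width: 26.0
time: 15.47
tool_pos: [526.4, -166.9, 207.3]
tcp_rot: [3.141, -0.001, 0.115]
contact_force: [0.4, 0.2, -0.5]
grip_width: 43.8
time: 16.22
tool_pos: [463.7, -173.7, 401.7]
tcp_rot: [3.137, -0.004, 0.115]
contact_force: [1.4, 0.6, 0.0]
grip_width: 44.0
t 16.22 q [-5.130e-01  2.880e-01  1.611e+00 -1.000e-03  1.236e+00  9.430e-01] p [ 463.7 -173.7  401.7] rpy [ 3.137 -0.004  0.115] F [1.4 0.6 0. ] w 44.0
(304, 46, 31, 121) ((551.990966796875, -164.13839721679688), (95.36034393310547, 24.88660430908203), 6.53411340713501) lane coords of centre 32.14189680165828 -0.5622799561303876
```

View pics/s7.png

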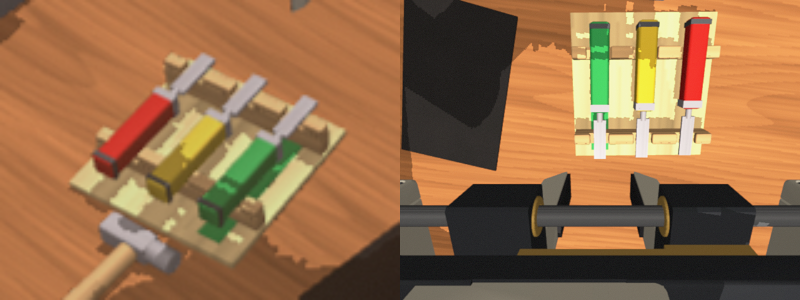

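```bash
python3 -c "
from plant import close_job;print(close_job())"
```

```text
the job is handed in; nothing more can be done
None
```

I took the green chisel out of the rack and laid it on the rubber mat, then moved it to the tray above the green strip. The job is handed in; it took about 16 s of the 51 s allowed.

- **Rack to mat:** I gripped the handle near its end with the tool tilted, lifted it clear and turned it flat in the air. I lowered it until the handle touched and only then opened the fingers. The picture afterwards showed it lying flat, blade flat, inside the mat's outline and near its middle.
- **Mat to tray:** I gripped it again from straight above, near its balance point, set it in the notches and backed the gripper off. The last picture put it about 1 mm off the strip along the lane and 0.6 mm across. Its axis was within about 0.002 rad of the lane, with the tip towards -x, the blade flat and the ends level with its neighbours.
- **Disagreements:**
  - The scene and top cameras differed by about 3 mm on the chisel's starting position.
  - The wrist view put the strip's end 1.4 mm from my estimate.
  - After I opened the fingers on the mat the arm still read about 6.6 N, probably the fingertips touching the mat. It went to zero once I backed off.
- **Other things:** The rack tools, glue, hammer and the other two chisels looked unmoved in the pictures I viewed. I did not measure how far any of them had shifted, and the paint can was not in the later crops.

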